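# Stamp an instrument cassette through the guard window

### The job

Slide the long metal instrument cassette along the channel of the date-stamp press until it is home against the end stop, pushing it only, never lifting it. Then reach down through the window of the guard without touching the guard, press the black stamping paddle fully down, keep it down for two seconds, let it come back up and withdraw. Do not press the paddle before the cassette is home, and leave everything else on the counter where it stands.

Things in the scene. Friction and masses are not known exactly. Their poses are not given: they have to be found in the camera images.
- press: date-stamp press, fixed: dark steel base plate 250 x 390 mm, 15 mm thick. Origin on the counter under the middle of the channel's width; z up. Its +y is the direction in which the cassette slides home. The channel runs along y between two aluminium rails 10 mm high above the plate, 96 mm apart inside, from y = -165 to +180 mm. On its +x side, at y = 105 mm, a column 111 mm tall carries the lever; the far base plate edge lies at x = +160 mm, the near one at x = -90 mm
- stop (a point): middle of the end stop's face that the cassette must meet, 30 mm above the counter; axes as the press. The stop is a steel bar across the channel's +y end, 28 mm tall above the plate
- guard: the guard, fixed on the press over the channel's +y end: a level steel window frame (bars 12 mm wide, 6 mm thick, top 129 mm above the counter) on four thin corner posts, with clear plastic skirts hanging below it on its -y, +y and -x sides down to 55 mm above the counter, so that the cassette passes beneath; overall 129 mm in x, 116 mm in y. Origin on the counter below the window's middle, axes as the press
- window (a point): middle of the guard's window, level with the frame's top; axes as the press. The opening is 104 mm along x and 92 mm along y
- paddle (a point): middle of the top face of the black stamping paddle (42 mm along x, 50 mm along y), below the middle of the window; at rest about 20 mm below the top of the guard frame. It is on the end of a lever that tips with it; the pivot lies 85 mm to the press's +x and 8 mm below the resting paddle face
- lever (a joint): angle of the stamping lever: 0 at rest (up), 0.22 rad fully down (paddle about 19 mm lower). A spring pushes it up: about 4 N at the paddle starts it and 8 N brings it fully down, against a firm stop; let go, it comes back up by itself
- cassette_mid (a point): middle of the loose instrument cassette: a closed aluminium box, its lid with rows of dark slots, 90 mm wide (x), 220 mm long (y) and 30 mm tall, about 0.45 kg (0.3 to 0.65), lying in the channel with 3 mm of play each side; axes x across, y along the channel towards the stop. It starts 40 to 105 mm short of the stop
- cassette_tail (a point): middle of the cassette's end face at its -y end (the end to push), 15 mm above the base plate; when home it lies 220 mm in -y of the point stop
- cassette_lead (a point): middle of the cassette's end face at its +y end, 15 mm above the base plate; it meets the point stop when home
- ink_bottle: small ink jar, 32 mm across, 50 mm tall, on the press's base plate on the far side of the channel; loose, leave alone; origin under its middle
- tag_box: small cardboard box 45 x 75 x 35 mm, on the press's base plate on the far side of the channel; loose, leave alone; origin under its middle
- spray_bottle: white trigger spray bottle, 80 mm across, 208 mm tall; loose, leave alone; origin under its middle
- bowl: steel bowl 110 mm across, 45 mm tall; loose, leave alone; origin under its middle
- swab_jar: white jar with steel lid, 70 mm across, 95 mm tall; loose, leave alone; origin under its middle

How it is judged:
On the way, in this order (a step that is already met when the one before it is completed fails the run):
1. the cassette is home: its leading end within 4 mm of the end stop (y of cassette_lead in the frame of stop above -0.004 m), for 0.2 s.
2. the lever is fully down (above 0.19 rad) for 1.5 s, pressed through the window (y of cassette_lead in the frame of stop above -0.004 m and value of joint lever above 0.19 rad and x of the grasp point in the frame of window between -0.052 and 0.052 m and y of the grasp point in the frame of window between -0.046 and 0.046 m), for 1.5 s.
At the end, for the whole second after the job is handed in: The cassette lies flat in the channel with its leading end within 4 mm of the stop, the lever is back up (below 0.03 rad) after having been held down (y of cassette_lead in the frame of stop above -0.004 m and value of joint lever below 0.03 rad and height (world z) of cassette_mid below 0.034 m); the robot touches nothing.
It fails at once if the guard was touched (contact force between guard and the fingers above 0.5 N or contact force between guard and the arm above 0.5 N).
It fails at once if the cassette was lifted (more than 10 mm) or tipped (height (world z) of cassette_mid above 0.04 m or angle between cassette_mid's own z axis and vertical above 0.12 rad).
It fails at once if the paddle was pressed before the cassette was home (value of joint lever above 0.08 rad and y of cassette_lead in the frame of stop below -0.006 m).
It fails at once if a bystander was moved by more than 20 mm (distance of any of ink_bottle, tag_box, spray_bottle, bowl, swab_jar from where it was at the start of the episode above 0.02 m).
It also fails if it takes over 51 s, if anything falls off the work surface, if the arm or the gripper's body presses on something with over 40 N, if the wrist force passes 120 N, or if a joint passes its speed limit or range.

### The arm

A 6-joint arm with a two-finger parallel gripper is mounted at the origin on the work surface. World frame = base frame: x ahead of the robot, y to its left, z up, the work surface at z = 0. Lengths are in m, angles in rad, forces in N, time in s.
With the tool pointing down it reaches from about 0.3 to 0.775 m from the base axis. Payload 14.6 kg.
Tool frame: the origin (TCP) lies on the centre line of the jaws, within the pads' length; the fingertips stand 14 mm ahead of it and the grasp point (between the pads) lies 5 mm behind it; x points along the fingers, y is the direction in which the jaws open and shut, and the axes are right-handed (so a half turn about x gives the same grasp; the last joint's range is limited). The gripper opens to 94 mm and grips with 3 to 60 N. Pads are 16 mm wide; open, the fingers measure 119 mm over their backs; the gripper's body (75 mm by 177 mm) begins 78 mm behind the grasp point.
Start: joints at [-1.403, 0.3, 1.521, -0, 1.321, -0.067], TCP at [0.128, -0.535, 0.219] pointing down, gripper open.
Joint ranges: [-3.03, 3.03], [-0.79, 2.21], [0.23, 2.52], [-1.04, 4.18], [0, 3.07], [-2.55, 2.55]. Speed limits (rad/s): [2.22, 2.22, 2.57, 3.14, 3.14, 3.14].

### API

Orientations are given as [roll, pitch, yaw] about the fixed x, y, z axes, in that order (R = Rz(yaw) Ry(pitch) Rx(roll)).
In Python, from station import * gives the robot as it stands. The module is installed in compiled form; this text tells all that it offers.
- The arm moves only by the shell command python3 -m handwheel 'ROWS' [FORCE]. ROWS is JSON, a list of rows, each a list of 3 entries, a list of its own where there are three numbers: the shift along the tool's x, y, z in mm, then the turn about the tool's x in rad, then the gripper command: -1 is fully open, 1 is shut, values between are in proportion. In form: [[[dx, dy, dz], spin, gripper], ...]. A call has exactly 5 rows; each row is the pose to reach, as a shift and turn from the pose measured when the call began, along the tool's axes at that moment; what a row does not reach only later rows make up. A row lasts 1/10 s, in which the tool goes at most 50 mm and 8.59 degrees, less where a joint would pass 70% of its speed; a pose out of reach is approached as far as the arm can. A call with a gripper value outside its range is refused whole. The fingers move at their own pace and stop on an object; FORCE is the grip in N (left out, the last holds). Time passes only in rows, so rows that repeat a pose let the fingers close, or fill a call up. It gives the time, the measured TCP pose, the force and the opening at its end, in the units of the state.
- get_obs(): the state, without advancing time (a new reading comes with each control period).
- camera(name): name is "scene" or "side" or "wrist"; returns (picture, depth): 420x560x3 uint8, blue, green, red; 420x560 float32, m along the optical axis (not along the pixel's ray), 0 where there is no reading.
- camera_info(name): a dict with "fx", "fy", "cx", "cy" (pixels), "extrinsics" (4x4, takes a point from camera to world coordinates). Camera axes: x right, y down, z forward; pixel columns grow to the right and rows downward; lengths in m; the calibration is good to about 2 mm. A picture is of the moment at which its call begins: read the wrist's pose just before it. camera_info takes no time and is no camera call; for the wrist camera it gives the pose at the moment of the call.
- hand_in(): hands the job in, once; it reports no verdict.
The state is a dict: "time_s": time; "qpos": joint angles; "joint_vel": joint speeds; "tau": joint torques, N m; "ee_pos": TCP position; "eef_rot": TCP orientation; "force": force on the tool from outside, world axes, zero at the start; "moment": the same for the moment, N m; "grip_width": finger opening in m.
Only numpy, scipy, OpenCV 4.12 (cv2) and the standard library are available. Lean on these libraries where they do the work, as an engineer would, in place of code of your own. Each camera call takes 0.05 s, during which the arm holds its last target. There are 200 camera calls.

## Working session

There is one attempt and no reset: what is moved stays moved. The work goes in short steps, Python scripts to look and compute and a shell command to move; the robot and the scene stay as the last step left them, time stands still between calls to the robot, and variables do not carry over. Pictures are saved under pics/ and viewed, about 8 in all and at most 12, crops included, and the job is handed in when it is done.

```bash
mkdir -p pics; python3 - <<'E'
from station import *
import cv2, numpy as np
print(get_obs())
for n in ("scene","side"):
    p,d=camera(n); i=camera_info(n); cv2.imwrite(f"pics/{n}0.png",p); np.savez(f"{n}0.npz",p=p,d=d,E=i["extrinsics"],K=[i["fx"],i["fy"],i["cx"],i["cy"]])
    print(n,i)
E
```

```text
{'time_s': 0.0, 'qpos': array([-1.40259959e+00,  3.00498320e-01,  1.52156670e+00, -1.77407760e-05,
        1.32066828e+00, -6.66122533e-02]), 'joint_vel': array([ 8.12597596e-04, -6.77107814e-04,  1.04889265e-04, -8.33122172e-05,
        3.23921137e-04,  8.63707439e-05]), 'tau': array([-3.31394040e-04, -5.31803727e+01, -3.52736664e+01,  7.07655237e-02,
        2.44454015e-02, -1.12939072e-04]), 'ee_pos': array([ 0.12790861, -0.53468004,  0.21887747]), 'eef_rot': array([-1.62234488,  1.56965555,  1.75406116]), 'force': array([ 0.70571321,  0.23288404, -0.77431769]), 'moment': array([ 0.00289137, -0.00443474,  0.02225429]), 'grip_width': 0.09421950096475724}
scene {'fx': 470.2061055926584, 'fy': 470.2061055926584, 'cx': 289.8186457023882, 'cy': 211.15667829314174, 'extrinsics': array([[-0.23923792,  0.62168318, -0.74583861,  1.4790986 ],
       [ 0.97075717,  0.16888384, -0.1706129 ,  0.18750848],
       [ 0.01989291, -0.76484526, -0.64390683,  0.87407468],
       [ 0.        ,  0.        ,  0.        ,  1.        ]])}
side {'fx': 451.13748989866804, 'fy': 451.13748989866804, 'cx': 282.2322194096973, 'cy': 208.218070523153, 'extrinsics': array([[ 0.99770327, -0.02319459,  0.06364113,  0.520006  ],
       [-0.06605402, -0.54123795,  0.83827105, -1.1673161 ],
       [ 0.01500164, -0.84054952, -0.54152697,  0.85809253],
       [ 0.        ,  0.        ,  0.        ,  1.        ]])}
```

View pics/scene0.png

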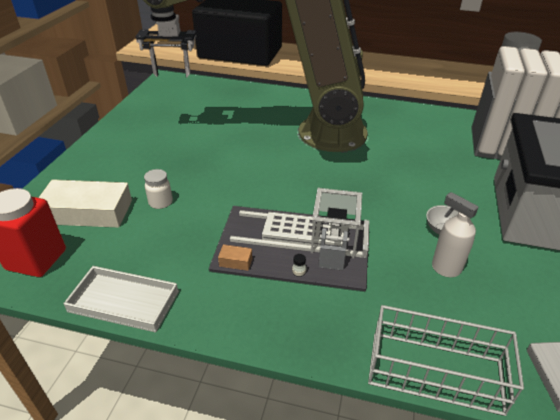

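View pics/side0.png

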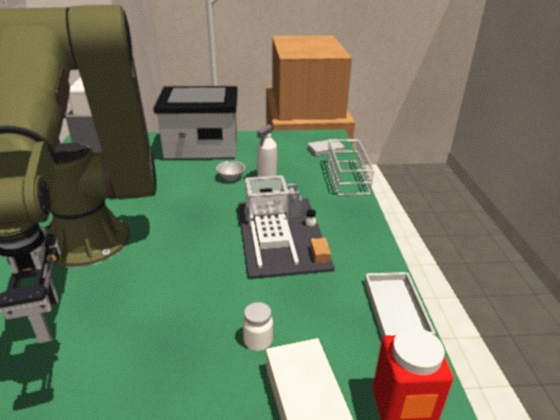

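The scene view shows the press at pixels (215-370, 190-285), with the cassette around (265-315, 215-245), the guard around (340, 215) and the paddle at (338, 212). In the side view the press is at (240-330, 180-275). The channel runs roughly along world +y. Next I'll measure the plate and the cassette.

```bash
cat > h.py <<'E'
import numpy as np, cv2
def cloud(p,d,E,K):
    v,u=np.mgrid[:420,:560]; fx,fy,cx,cy=K
    P=np.stack([(u-cx)/fx*d,(v-cy)/fy*d,d,np.ones_like(d)],-1)@E.T
    return P[...,:3]
def ray(E,K,uv,z):
    uv=np.asarray(uv,float).reshape(-1,2); fx,fy,cx,cy=K
    r=np.c_[(uv[:,0]-cx)/fx,(uv[:,1]-cy)/fy,np.ones(len(uv))]@E[:3,:3].T
    o=E[:3,3]; return o+r*((z-o[2])/r[:,2])[:,None]
def load(n):
    a=np.load(n); return a["p"],a["d"],a["E"],a["K"]
E
python3 - <<'E'
from h import *
for n in ("scene0.npz","side0.npz"):
    p,d,E,K=load(n); X=cloud(p,d,E,K)
    roi=(X[...,0]>.3)&(X[...,0]<.85)&(X[...,1]>-.35)&(X[...,1]<.3)&(d>0)
    hsv=cv2.cvtColor(p,cv2.COLOR_BGR2HSV)
    m=(roi&(hsv[...,2]<75)&(hsv[...,1]<110)&(X[...,2]>.004)&(X[...,2]<.026)).astype(np.uint8)
    m=cv2.morphologyEx(m,cv2.MORPH_OPEN,np.ones((2,2)))
    k,l,s,c=cv2.connectedComponentsWithStats(m); b=1+np.argmax(s[1:,4]); m=l==b
    v,u=np.nonzero(m); Q=ray(E,K,np.c_[u,v],.015)
    print(n,s[b],"z med",np.median(X[m][:,2]))
    r=cv2.minAreaRect(Q[:,:2].astype(np.float32)); print(r); print(cv2.boxPoints(r).round(4).tolist())
    print("green table z",np.median(X[roi&(hsv[...,1]>110)&(abs(hsv[...,0].astype(int)-75)<20)][:,2]))
    w=roi&(hsv[...,1]<60)&(hsv[...,2]>110)&(X[...,2]>.037)&(X[...,2]<.053)
    o=np.zeros_like(p); o[m]=(0,0,255); o[w]=255
    cv2.imwrite("pics/m_"+n[:-4]+".png",cv2.resize(o[150:300,200:400],None,fx=3,fy=3))
    print("cassette-ish",w.sum(), np.percentile(X[w],[1,50,99],axis=0).round(3).tolist())
a=[cv2.imread(f"pics/m_{n}.png") for n in("scene0","side0")]
b=[cv2.resize(cv2.imread(f"pics/{n}.png")[150:300,200:400],None,fx=3,fy=3,interpolation=cv2.INTER_CUBIC) for n in("scene0","side0")]
cv2.imwrite("pics/mm.png",cv2.resize(np.vstack([np.hstack([a[0],b[0]]),np.hstack([a[1],b[1]])]),(800,600)))
E
```

```text
scene0.npz [240 274  95  14 247] z med 0.006356376979548828
((0.7379840612411499, 0.014180891215801239), (0.008956830948591232, 0.2302073836326599), 5.091251373291016)
[[0.7232999801635742, 0.12839999794960022], [0.7437000274658203, -0.10090000182390213], [0.7526999711990356, -0.10010000318288803], [0.732200026512146, 0.12919999659061432]]
green table z -0.0009216010243187633
cassette-ish 1405 [[0.507, -0.085, 0.037], [0.585, 0.003, 0.044], [0.833, 0.288, 0.052]]
side0.npz [240 204  10  22 136] z med 0.01581058362250165
((0.4875175356864929, 0.1058860570192337), (0.025132128968834877, 0.12993210554122925), 5.118924617767334)
[[0.4691999852657318, 0.16949999332427979], [0.48080000281333923, 0.04010000079870224], [0.5058000087738037, 0.04230000078678131], [0.4941999912261963, 0.17170000076293945]]
green table z 0.0007768061935473636
cassette-ish 869 [[0.507, -0.089, 0.037], [0.576, -0.02, 0.046], [0.831, 0.249, 0.052]]
```

View pics/mm.png

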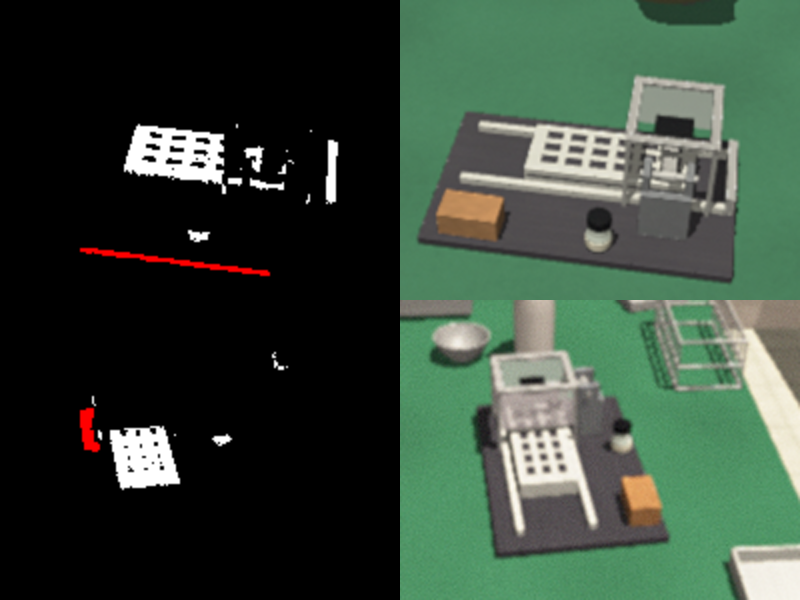

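The plate, rails and guard are clear in the crops: scene on top, side below. The cassette lid is cleanly masked, and the press yaw is about +5°. I'll refine the plate mask and work out tool axes for moving the wrist camera closer.

```bash
cat >> h.py <<'E'
from scipy.spatial.transform import Rotation as Ro
def tool(o): return Ro.from_euler("xyz",o["eef_rot"]).as_matrix()
def togo(o,target,ydir):
    R=tool(o); s=R.T@(np.asarray(target)-o["ee_pos"]); 
    yd=R.T@np.r_[ydir,0]; a=np.arctan2(yd[2],yd[1]); a=(a+np.pi/2)%np.pi-np.pi/2
    return (s*1000).round(1), round(a,3)
E
python3 - <<'E'
from h import *; from station import *
for n in ("scene0.npz","side0.npz"):
    p,d,E,K=load(n); X=cloud(p,d,E,K)
    roi=(X[...,0]>.42)&(X[...,0]<.8)&(X[...,1]>-.3)&(X[...,1]<.25)&(d>0)
    hsv=cv2.cvtColor(p,cv2.COLOR_BGR2HSV)
    m=(roi&(hsv[...,1]<90)&(hsv[...,2]<110)&(X[...,2]>0.007)&(X[...,2]<.023)).astype(np.uint8)
    m=cv2.morphologyEx(m,cv2.MORPH_OPEN,np.ones((3,3)))
    v,u=np.nonzero(m); Q=ray(E,K,np.c_[u,v],.015)
    r=cv2.minAreaRect(Q[:,:2].astype(np.float32)); print(n,r,cv2.boxPoints(r).round(3).tolist())
    w=roi&(hsv[...,1]<60)&(hsv[...,2]>110)&(X[...,2]>.037)&(X[...,2]<.053)
    w=cv2.morphologyEx(w.astype(np.uint8),cv2.MORPH_CLOSE,np.ones((5,5))); k,l,s,c=cv2.connectedComponentsWithStats(w)
    v,u=np.nonzero(l==1+np.argmax(s[1:,4])); Q=ray(E,K,np.c_[u,v],.045)
    r=cv2.minAreaRect(Q[:,:2].astype(np.float32)); print("lid",r,cv2.boxPoints(r).round(3).tolist())
o=get_obs(); print(tool(o).round(3)); c,s=np.cos(.089),np.sin(.089)
print(togo(o,[.56,-.12,.30],[c,s]), "wristcam in tool", (tool(o).T@(camera_info("wrist")["extrinsics"][:3,3]-o["ee_pos"])).round(3))
print((tool(o).T@camera_info("wrist")["extrinsics"][:3,:3]).round(2))
E
```

```text
scene0.npz ((0.6116430759429932, -0.0010744035243988037), (0.2547481060028076, 0.38827699422836304), 5.252002239227295) [[0.46700000762939453, 0.1809999942779541], [0.503000020980835, -0.20600000023841858], [0.7559999823570251, -0.18299999833106995], [0.7210000157356262, 0.20399999618530273]]
lid ((0.5836358070373535, 0.018283329904079437), (0.1111825704574585, 0.20776933431625366), 3.7146496772766113) [[0.5210000276565552, 0.11800000071525574], [0.5350000262260437, -0.08900000154972076], [0.6460000276565552, -0.0820000022649765], [0.6320000290870667, 0.12600000202655792]]
side0.npz ((0.6067898273468018, -0.006075724959373474), (0.24880468845367432, 0.39817631244659424), 5.139205455780029) [[0.4650000035762787, 0.1809999942779541], [0.5009999871253967, -0.2160000056028366], [0.7490000128746033, -0.19300000369548798], [0.7129999995231628, 0.2029999941587448]]
lid ((0.5716305375099182, -0.018156811594963074), (0.12198843061923981, 0.15910106897354126), 5.458524703979492) [[0.503000020980835, 0.054999999701976776], [0.5180000066757202, -0.10300000011920929], [0.6399999856948853, -0.09200000017881393], [0.625, 0.06700000166893005]]
[[-0.     0.233 -0.973]
 [ 0.001 -0.973 -0.233]
 [-1.    -0.001 -0.   ]]
(array([ -80.7, -302.9, -516.7]), np.float64(-1.425)) wristcam in tool [-0.166 -0.001 -0.074]
[[-0.   -0.26  0.97]
 [ 1.    0.    0.  ]
 [-0.    0.97  0.26]]
```

```bash
python3 -m handwheel '[[[-20,-27,-33],-0.14,-1],[[-40,-55,-66],-0.28,-1],[[-55,-85,-100],-0.42,-1],[[-70,-112,-134],-0.56,-1],[[-81,-140,-168],-0.7,-1]]'
python3 - <<'E'
from h import *; from station import *
o=get_obs(); c,s=np.cos(.0907),np.sin(.0907); print(o["time_s"],o["ee_pos"],togo(o,[.57,.06,.30],[c,s]))
E
```

```text
time_s: 0.6
ee_pos: [0.2594, -0.358, 0.3009]
eef_rot: [-2.852, 1.57, 1.23]
force: [0.8, 0.1, 0.1]
grip_width: 0.094
0.6 [ 0.25943854 -0.35803993  0.30089082] (array([   1.2,    4.3, -520.8]), np.float64(-0.721))
```

```bash
python3 -m handwheel '[[[0,0,-48],-0.14,-1],[[0,0,-96],-0.28,-1],[[0,0,-144],-0.42,-1],[[0,0,-192],-0.56,-1],[[0,0,-240],-0.72,-1]]'
python3 - <<'E'
from h import *; from station import *
o=get_obs(); c,s=np.cos(.0907),np.sin(.0907); print(o["time_s"],o["ee_pos"],togo(o,[.57,.06,.30],[c,s]))
E
```

```text
time_s: 1.1
ee_pos: [0.4016, -0.1623, 0.301]
eef_rot: [2.702, 1.57, 1.216]
force: [-0.7, -0.7, -0.1]
grip_width: 0.0939
1.1 [ 0.40162221 -0.16228909  0.30098761] (array([   1.1,  186.7, -207.2]), np.float64(-0.006))
```

```bash
python3 -m handwheel '[[[0,33,-36],0,-1],[[0,66,-73],0,-1],[[0,100,-110],0,-1],[[0,133,-147],0,-1],[[0,166,-184],0,-1]]'
python3 -m handwheel '[[[0,20,-23],0,-1],[[0,20,-23],0,-1],[[0,20,-23],0,-1],[[0,20,-23],0,-1],[[0,20,-23],0,-1]]'
python3 - <<'E'
from h import *; from station import *
o=get_obs(); i=camera_info("wrist"); p,d=camera("wrist"); cv2.imwrite("pics/w1.png",p)
K=[i["fx"],i["fy"],i["cx"],i["cy"]]; print(K,i["extrinsics"].round(3)); np.savez("w1.npz",p=p,d=d,E=i["extrinsics"],K=K)
c,s=np.cos(.0907),np.sin(.0907); print(o["time_s"],o["ee_pos"],togo(o,[.57,.06,.30],[c,s]))
E
```

```text
time_s: 1.6
ee_pos: [0.5522, 0.0372, 0.3009]
eef_rot: [-3.0, 1.57, 1.798]
force: [0.3, -0.7, 0.7]
grip_width: 0.0937
time_s: 2.1
ee_pos: [0.5698, 0.0608, 0.3012]
eef_rot: [2.285, 1.57, 0.798]
force: [-0.1, -0.1, -0.5]
grip_width: 0.0942
[353.7517866475667, 353.7517866475667, 278.81309074450365, 210.78556979522696] [[ 0.996  0.081  0.023  0.562]
 [ 0.085 -0.963 -0.257  0.136]
 [ 0.001  0.258 -0.966  0.467]
 [ 0.     0.     0.     1.   ]]
2.1 [0.56980441 0.06083857 0.30124098] (array([1.2, 0.1, 0.9]), np.float64(-0.007))
```

View pics/w1.png

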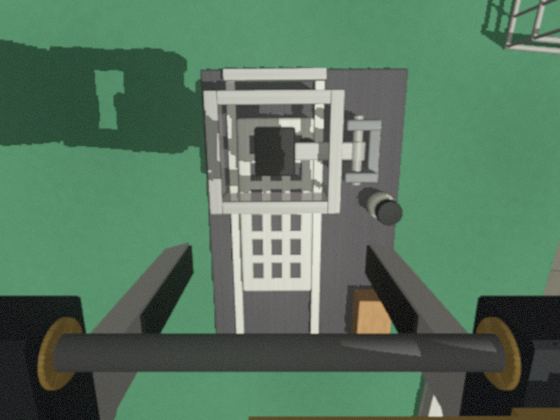

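The wrist view shows the whole press:
- **Guard frame:** outer edges at about x 206–343, y 91–213, with the paddle at (255–295, 127–177).
- **Cassette:** tail edge at row ~290, cols 243–309.
- **End stop:** bar at rows 70–80.

I'll get the paddle from a mask and convert everything to world coordinates.

```bash
python3 - <<'E'
from h import *; from station import *
p,d,E,K=load("w1.npz"); g=cv2.cvtColor(p,cv2.COLOR_BGR2GRAY)
print("col 275 rows 60-100",g[64:100,275].tolist()); print("rows 280-300",g[280:300,275].tolist(),g[280:300,250].tolist())
print("row150 x200-240",g[150,200:242].tolist()); print("row110 320-350",g[110,315:350].tolist());print("row250 x228-322",g[255,228:250].tolist(),g[255,302:324].tolist())
print("col 225 rows 85-110",g[86:112,245].tolist(),"195-220",g[195:220,275].tolist())
m=((g<40)).astype(np.uint8); m[:100]=0;m[200:]=0;m[:,:240]=0;m[:,310:]=0
m=cv2.morphologyEx(m,cv2.MORPH_OPEN,np.ones((5,5))); k,l,s,c=cv2.connectedComponentsWithStats(m); b=1+np.argmax(s[1:,4]); print("paddle",s[b],c[b])
v,u=np.nonzero(l==b); Q=ray(E,K,np.c_[u,v],.109); print(cv2.minAreaRect(Q[:,:2].astype(np.float32)), "depth z",np.median(cloud(p,d,E,K)[l==b][:,2]))
a=.0907;Y=np.array([-np.sin(a),np.cos(a)]);Xa=np.array([np.cos(a),np.sin(a)]); O=np.array([.575,-.005])
def show(n,uv,z):
    q=ray(E,K,uv,z)[:,:2]; print(n,q.round(4).tolist(),"press",np.c_[(q-O)@Xa,(q-O)@Y].round(4).tolist())
show("frame outer",[[205,91],[344,91],[341,213.5],[209,213.5]],.129)
show("stop face edge",[[232,80.5],[275,80.5],[318,80.5]],.043)
show("tail",[[243.5,290.5],[276,290.5],[308.5,290.5]],.045)
E
```

```text
col 275 rows 60-100 [129, 126, 128, 122, 148, 185, 203, 199, 200, 197, 198, 197, 200, 203, 199, 168, 117, 84, 70, 62, 66, 65, 61, 59, 61, 95, 162, 191, 198, 200, 201, 199, 199, 194, 195, 196]
rows 280-300 [215, 217, 215, 215, 214, 215, 215, 214, 216, 208, 172, 121, 100, 102, 101, 97, 103, 101, 97, 99] [210, 212, 212, 211, 212, 211, 212, 212, 210, 206, 176, 128, 101, 97, 99, 97, 93, 99, 100, 97]
row150 x200-240 [75, 68, 72, 74, 67, 60, 65, 91, 109, 114, 113, 115, 114, 116, 114, 112, 129, 174, 183, 152, 119, 117, 119, 111, 103, 102, 99, 95, 113, 134, 135, 130, 129, 129, 129, 130, 113, 99, 110, 125, 128, 131]
row110 320-350 [130, 137, 133, 135, 137, 135, 136, 132, 110, 72, 66, 64, 64, 65, 71, 116, 178, 198, 201, 199, 202, 203, 203, 199, 202, 201, 203, 197, 160, 104, 81, 79, 81, 90, 95]
row250 x228-322 [101, 102, 98, 76, 125, 195, 220, 219, 219, 221, 215, 184, 131, 121, 168, 203, 213, 214, 212, 214, 215, 213] [217, 215, 219, 218, 217, 220, 220, 216, 202, 176, 191, 217, 226, 228, 226, 227, 227, 209, 165, 117, 103, 104]
col 225 rows 85-110 [65, 56, 58, 78, 137, 180, 195, 199, 199, 200, 197, 193, 194, 192, 194, 196, 197, 181, 134, 80, 58, 57, 61, 63, 61, 66] 195-220 [111, 111, 112, 112, 112, 103, 121, 175, 197, 202, 204, 202, 199, 196, 197, 196, 195, 197, 195, 170, 129, 106, 107, 107, 108]Traceback (most recent call last):
  File "<stdin>", line 7, in <module>
    return _wrapfunc(a, 'argmax', axis=axis, out=out, **kwds)
    return bound(*args, **kwds)
ValueError: attempt to get argmax of an empty sequence
```

```bash
python3 - <<'E'
from h import *; from station import *
p,d,E,K=load("w1.npz"); g=cv2.cvtColor(p,cv2.COLOR_BGR2GRAY)
C=cloud(p,d,E,K); print("paddle gray",g[145,245:305:4].tolist())
m=((g<g[150,275]+18)&(C[...,2]>.09)).astype(np.uint8); m[:100]=0;m[200:]=0;m[:,:240]=0;m[:,310:]=0
m=cv2.morphologyEx(m,cv2.MORPH_OPEN,np.ones((5,5))); k,l,s,c=cv2.connectedComponentsWithStats(m); b=1+np.argmax(s[1:,4]); print("paddle",s[b],c[b])
v,u=np.nonzero(l==b); Q=ray(E,K,np.c_[u,v],.109); r=cv2.minAreaRect(Q[:,:2].astype(np.float32));print(r, "depth z",np.median(C[l==b][:,2]))
a=.0907;Y=np.array([-np.sin(a),np.cos(a)]);Xa=np.array([np.cos(a),np.sin(a)]); O=np.array([.575,-.005])
def show(n,uv,z):
    q=ray(E,K,uv,z)[:,:2]; print(n,q.mean(0).round(4),q.round(4).tolist(),"press",np.c_[(q-O)@Xa,(q-O)@Y].round(4).tolist())
show("frame outer",[[205,90],[344,90],[341,215],[209,215]],.129)
show("stop face edge",[[232,80],[275,80],[318,80]],.043)
show("tail",[[242,290.5],[276,290.5],[310.5,290.5]],.045)
q=ray(E,K,[[242,290.5],[276,290.5],[310.5,290.5]],.045).mean(0)[:2]
print("depth: frame",np.median(C[92:100,240:310,2]),"lid",np.median(C[282:289,250:300,2]))
o=get_obs(); print(o["ee_pos"],"to start", togo(o,[*(q-.045*Y),.08],Xa))
E
```

```text
paddle gray [133, 102, 58, 45, 43, 44, 48, 44, 45, 67, 75, 72, 69, 202, 204]
paddle [ 254  128   31   48 1315] [268.10038023 151.70418251]
((0.5558935403823853, 0.10059940069913864), (0.030154364183545113, 0.04674447700381279), 4.850889682769775) depth z 0.1047750949603043
frame outer [0.562  0.0998] [[0.4941, 0.1531], [0.6198, 0.1638], [0.6323, 0.0467], [0.5017, 0.0356]] press [[-0.0662, 0.1648], [0.0599, 0.1641], [0.0618, 0.0463], [-0.0693, 0.0471]]
stop face edge [0.5552 0.175 ] [[0.5068, 0.1709], [0.5552, 0.175], [0.6036, 0.1791]] press [[-0.052, 0.1813], [-0.0034, 0.181], [0.0452, 0.1807]]
tail [ 0.5781 -0.085 ] [[0.5333, -0.0887], [0.5779, -0.085], [0.6231, -0.0812]] press [[-0.0491, -0.0796], [-0.0044, -0.0799], [0.041, -0.0802]]
depth: frame 0.12971539491618286 lid 0.045760357447560934
[0.56986303 0.06091616 0.301292  ] to start (array([221.2,  -3.9, 191.1]), np.float64(-0.007))
```

Pose summary:
- Window centre is about (0.562, 0.100).
- Tail centre is about (0.578, −0.085).
- The cassette has about 41 mm to travel to the stop.

Next I go behind the tail at height, with the jaws narrowed to about 40 mm so both fingers push inside the channel.

```bash
python3 -m handwheel '[[[0,-1,40],0,0.15],[[0,-2,80],0,0.15],[[0,-3,120],0,0.15],[[0,-4,160],0,0.15],[[0,-4,191],0,0.15]]' 20
python3 -m handwheel '[[[45,0,0],0,0.15],[[90,0,0],0,0.15],[[130,0,0],0,0.15],[[170,0,0],0,0.15],[[200,0,0],0,0.15]]'
python3 - <<'E'
from h import *; from station import *
o=get_obs();a=.0907;Y=np.array([-np.sin(a),np.cos(a)]);Xa=np.array([np.cos(a),np.sin(a)])
print(o["time_s"],o["ee_pos"],o["grip_width"],togo(o,[*(np.array([.5781,-.085])-.045*Y),.038],Xa))
E
```

```text
time_s: 2.65
ee_pos: [0.5813, -0.1325, 0.3016]
eef_rot: [1.545, 1.57, 0.056]
force: [0.5, 0.4, -0.2]
grip_width: 0.0573
time_s: 3.15
ee_pos: [0.5804, -0.1329, 0.0995]
eef_rot: [-2.431, 1.57, 2.362]
force: [0.6, 0.1, 0.3]
grip_width: 0.0399
3.15 [ 0.58043906 -0.13291494  0.09946919] 0.03988077957183312 (array([61.5,  2. , -2.9]), np.float64(-0.009))
```

```bash
python3 -m handwheel '[[[20,2,0],-0.009,0.15],[[40,2,0],-0.009,0.15],[[55,2,0],-0.009,0.15],[[62,2,0],-0.009,0.15],[[62,2,0],-0.009,0.15]]'
python3 -m handwheel '[[[0,0,-6],0,0.15],[[0,0,-14],0,0.15],[[0,0,-22],0,0.15],[[0,0,-28],0,0.15],[[0,0,-32],0,0.15]]'
python3 - <<'E'
from h import *; from station import *
o=get_obs(); i=camera_info("wrist"); p,d=camera("wrist"); cv2.imwrite("pics/w2.png",p)
print(o["ee_pos"],o["force"],tool(o).round(4).tolist())
E
```

```text
time_s: 3.65
ee_pos: [0.5821, -0.1329, 0.0371]
eef_rot: [-2.188, 1.569, 2.615]
force: [0.6, 0.2, -0.0]
grip_width: 0.04
time_s: 4.15
ee_pos: [0.5793, -0.1002, 0.0374]
eef_rot: [-2.249, 1.57, 2.554]
force: [-0.1, 1.0, -0.3]
grip_width: 0.0399
[ 0.57929732 -0.10020219  0.0373978 ] [-0.05357975  1.03076739 -0.32326442] [[-0.0009, 0.9959, 0.0905], [0.0006, 0.0905, -0.9959], [-1.0, -0.0008, -0.0007]]
```

View pics/w2.png

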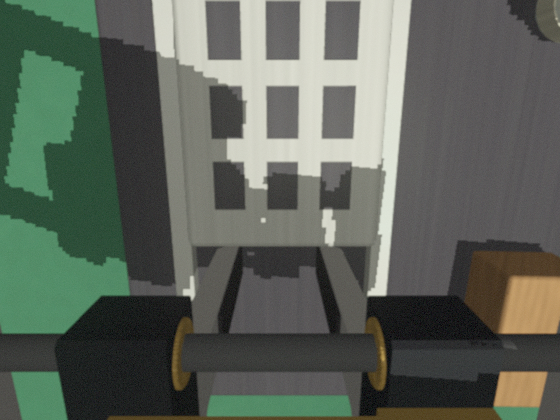

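The fingers sit symmetrically between the rails, just behind the tail edge (row ~245, cols 190–375), so I push slowly.

```bash
python3 -m handwheel '[[[0,0,-4],0,0.15],[[0,0,-9],0,0.15],[[0,0,-14],0,0.15],[[0,0,-19],0,0.15],[[0,0,-24],0,0.15]]'
python3 -m handwheel '[[[0,0,-4],0,0.15],[[0,0,-8],0,0.15],[[0,0,-12],0,0.15],[[0,0,-15],0,0.15],[[0,0,-18],0,0.15]]'
```

```text
time_s: 4.7
ee_pos: [0.5771, -0.0758, 0.0374]
eef_rot: [-2.219, 1.57, 2.584]
force: [-0.3, -3.9, 1.1]
grip_width: 0.04
time_s: 5.2
ee_pos: [0.5755, -0.0576, 0.0374]
eef_rot: [-2.23, 1.57, 2.573]
force: [0.7, -2.9, 0.5]
grip_width: 0.0403
```

```bash
python3 -m handwheel '[[[0,0,-1],0,0.15],[[0,0,-2],0,0.15],[[0,0,-3],0,0.15],[[0,0,-4],0,0.15],[[0,0,-4],0,0.15]]'
python3 -m handwheel '[[[0,0,-0.5],0,0.15],[[0,0,-1],0,0.15],[[0,0,-1.5],0,0.15],[[0,0,-2],0,0.15],[[0,0,-2],0,0.15]]'
```

```text
time_s: 5.7
ee_pos: [0.5751, -0.0535, 0.0374]
eef_rot: [-2.281, 1.57, 2.522]
force: [-0.6, -1.4, 0.3]
grip_width: 0.0402
time_s: 6.2
ee_pos: [0.5751, -0.0533, 0.0374]
eef_rot: [-0.198, 1.569, -1.679]
force: [2.1, -16.3, -2.1]
grip_width: 0.04
```

```bash
python3 -m handwheel '[[[0,0,-1],0,0.15],[[0,0,-2],0,0.15],[[0,0,-3],0,0.15],[[0,0,-3],0,0.15],[[0,0,-3],0,0.15]]'
python3 -m handwheel '[[[0,0,4],0,0.15],[[0,0,10],0,0.15],[[0,0,20],0,0.15],[[0,0,35],0,0.15],[[0,0,50],0,0.15]]'
python3 -m handwheel '[[[-40,0,0],0,0.15],[[-85,0,0],0,0.15],[[-130,0,0],0,0.15],[[-175,0,0],0,1],[[-215,0,0],0,1]]'
python3 - <<'E'
from h import *; from station import *
o=get_obs();a=.0907;Xa=np.array([np.cos(a),np.sin(a)])
print(o["time_s"],o["ee_pos"],o["grip_width"],togo(o,[.57,.06,.30],Xa))
E
```

```text
time_s: 6.7
ee_pos: [0.5751, -0.0532, 0.0376]
eef_rot: [0.04, 1.565, -1.441]
force: [2.7, -25.1, -2.2]
grip_width: 0.04
time_s: 7.2
ee_pos: [0.5797, -0.1041, 0.0379]
eef_rot: [0.037, 1.565, -1.443]
force: [1.0, -0.8, 0.4]
grip_width: 0.0399
time_s: 7.7
ee_pos: [0.5794, -0.1039, 0.2555]
eef_rot: [0.231, 1.565, -1.25]
force: [0.7, -0.1, -0.1]
grip_width: 0.027
7.7 [ 0.57941975 -0.10387089  0.25546784] 0.026999047071651166 (array([ -45.5,    5.3, -163.8]), np.float64(-0.001))
```

The cassette met a firm stop (25 N, no further motion). I go back to the viewing pose with the jaws shut to confirm it is home and re-measure the paddle.

```bash
python3 -m handwheel '[[[-20,1,-35],0,1],[[-45,2,-70],0,1],[[-45,3,-105],0,1],[[-45,5,-140],0,1],[[-45,5,-163],0,1]]'
python3 -m handwheel '[[[0,0,0],0,1],[[0,0,0],0,1],[[0,0,0],0,1],[[0,0,0],0,1],[[0,0,0],0,1]]'
python3 - <<'E'
from h import *; from station import *
o=get_obs(); i=camera_info("wrist"); p,d=camera("wrist"); cv2.imwrite("pics/w3.png",p)
K=[i["fx"],i["fy"],i["cx"],i["cy"]]; E=i["extrinsics"]; np.savez("w3.npz",p=p,d=d,E=E,K=K)
g=cv2.cvtColor(p,cv2.COLOR_BGR2GRAY); print(o["ee_pos"],tool(o).round(4).tolist(),o["grip_width"])
print("tail col",g[215:290,275].tolist()); print("stop",g[66:90,275].tolist())
print("paddle row150",g[150,240:305].tolist()); print("col262",g[118:190,262].tolist())
E
```

```text
time_s: 8.2
ee_pos: [0.5697, 0.0604, 0.2997]
eef_rot: [0.289, 1.565, -1.192]
force: [1.0, 0.5, 0.5]
grip_width: 0.0007
time_s: 8.7
ee_pos: [0.5698, 0.0595, 0.2997]
eef_rot: [0.279, 1.565, -1.202]
force: [-0.1, -0.6, 0.5]
grip_width: 0.0007
[0.56982315 0.05952565 0.29967612] [[0.0022, 0.996, 0.089], [-0.0057, 0.0891, -0.996], [-1.0, 0.0017, 0.0058]] 0.0006805310675435268
tail col [110, 113, 111, 110, 114, 119, 159, 207, 225, 225, 224, 224, 226, 218, 188, 136, 110, 111, 111, 112, 112, 109, 113, 112, 110, 109, 111, 111, 109, 109, 97, 92, 93, 94, 96, 92, 93, 93, 86, 83, 85, 87, 84, 88, 82, 84, 80, 85, 80, 85, 80, 82, 79, 80, 79, 76, 75, 75, 78, 76, 73, 72, 71, 76, 71, 73, 69, 72, 61, 68, 67, 65, 64, 62, 63]
stop [192, 206, 206, 205, 202, 201, 202, 205, 207, 199, 172, 179, 206, 216, 189, 152, 143, 145, 142, 140, 150, 173, 195, 200]
paddle row150 [135, 135, 136, 138, 138, 139, 143, 139, 138, 137, 138, 138, 141, 133, 101, 64, 51, 58, 49, 50, 53, 47, 53, 55, 53, 46, 50, 52, 55, 52, 56, 52, 56, 51, 53, 52, 50, 54, 55, 56, 56, 71, 78, 78, 76, 81, 78, 81, 81, 80, 78, 79, 72, 69, 97, 163, 197, 210, 210, 208, 211, 209, 210, 209, 210]
col262 [142, 144, 142, 144, 145, 136, 102, 65, 50, 58, 55, 55, 50, 55, 56, 56, 52, 54, 47, 55, 56, 55, 51, 52, 50, 55, 53, 55, 53, 52, 57, 53, 53, 52, 47, 54, 49, 54, 54, 50, 45, 56, 56, 52, 52, 52, 51, 53, 51, 49, 59, 49, 54, 52, 57, 84, 125, 141, 140, 141, 134, 129, 131, 128, 126, 132, 130, 131, 127, 125, 125, 136]
```

View pics/w3.png

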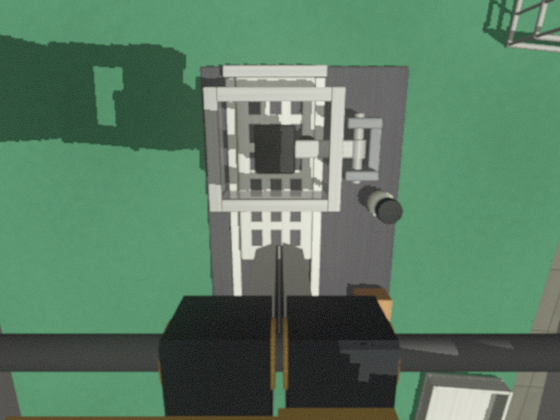

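The picture shows the tail edge at row ~258 and the leading end meeting the stop at row ~77. The paddle is up and centred near (274, 149).

```bash
python3 - <<'E'
from h import *; from station import *
p,d,E,K=load("w3.npz"); g=cv2.cvtColor(p,cv2.COLOR_BGR2GRAY)
c=g[245:270,247].astype(int); r=245+np.argmin(np.diff(c))+.5; print("tail row",r,c.tolist())
a=.0907;Y=np.array([-np.sin(a),np.cos(a)]);Xa=np.array([np.cos(a),np.sin(a)])
t=ray(E,K,[[247,r]],.045)[0,:2]; s=ray(E,K,[[275,76.5]],.043)[0,:2]; print("gap tail->stop",(s-t)@Y)
pc=ray(E,K,[[274.3,148.7]],.109)[0]; w=ray(E,K,[[204.5,88],[344,88],[341,212],[208.5,212]],.129); print("paddle",pc,"window",w.mean(0))
print(togo(get_obs(),[*((pc+w.mean(0))[:2]/2),.145],Xa))
E
```

```text
tail row 259.5 [217, 218, 219, 218, 220, 218, 217, 218, 218, 218, 218, 218, 218, 205, 165, 116, 103, 102, 104, 102, 106, 106, 105, 102, 104]
gap tail->stop 0.22014134648725805
paddle [0.56109267 0.10185431 0.109     ] window [0.56169139 0.09990997 0.129     ]
(array([154.4,  -5. , -42.7]), np.float64(-0.001))
```

Tail to stop measures 220.1 mm against 220 mm nominal, so the cassette is home. I move over the window and then descend.

```bash
python3 -m handwheel '[[[0,-2,-15],0,1],[[0,-4,-30],0,1],[[0,-5,-42],0,1],[[0,-5,-42],0,1],[[0,-5,-42],0,1]]' 20
python3 -m handwheel '[[[35,0,0],0,1],[[70,0,0],0,1],[[105,0,0],0,1],[[135,0,0],0,1],[[154,0,0],0,1]]'
python3 - <<'E'
from h import *; from station import *
o=get_obs();a=.0907;Xa=np.array([np.cos(a),np.sin(a)])
print(o["ee_pos"],o["force"],togo(o,[.5614,.1009,.123],Xa))
E
```

```text
time_s: 9.25
ee_pos: [0.561, 0.1016, 0.2995]
eef_rot: [0.288, 1.565, -1.193]
force: [0.8, 0.7, 0.1]
grip_width: 0.0006
time_s: 9.75
ee_pos: [0.5607, 0.1002, 0.1431]
eef_rot: [-0.11, 1.565, -1.591]
force: [0.5, 0.1, -0.7]
grip_width: 0.0002
[0.56066071 0.10017461 0.14311361] [ 0.46109759  0.05818684 -0.7345903 ] (array([20.1,  0.8, -0.8]), np.float64(-0.001))
```

```bash
python3 -m handwheel '[[[6,1,-1],0,1],[[12,1,-1],0,1],[[18,1,-1],0,1],[[23,1,-1],0,1],[[28,1,-1],0,1]]'
python3 -m handwheel '[[[3,0,0],0,1],[[6,0,0],0,1],[[8,0,0],0,1],[[10,0,0],0,1],[[11,0,0],0,1]]'
```

```text
time_s: 10.25
ee_pos: [0.5618, 0.1011, 0.1155]
eef_rot: [0.022, 1.565, -1.459]
force: [-3.2, -0.1, 4.1]
grip_width: 0.0004
time_s: 10.75
ee_pos: [0.5619, 0.1011, 0.1047]
eef_rot: [0.084, 1.565, -1.396]
force: [-3.6, -1.1, 5.6]
grip_width: 0.0008
```

```bash
python3 -m handwheel '[[[1,0,0],0,1],[[2,0,0],0,1],[[3,0,0],0,1],[[3,0,0],0,1],[[3,0,0],0,1]]'
```

```text
time_s: 11.25
ee_pos: [0.562, 0.1011, 0.1022]
eef_rot: [0.203, 1.565, -1.278]
force: [-4.0, 0.4, 5.9]
grip_width: 0.0004
```

```bash
python3 -m handwheel '[[[1,0,0],0,1],[[2,0,0],0,1],[[3,0,0],0,1],[[3,0,0],0,1],[[3,0,0],0,1]]'
```

```text
time_s: 11.75
ee_pos: [0.5623, 0.1012, 0.0998]
eef_rot: [0.343, 1.564, -1.138]
force: [-3.5, -0.3, 7.1]
grip_width: 0.0003
```

```bash
python3 -m handwheel '[[[1,0,0],0,1],[[2,0,0],0,1],[[3,0,0],0,1],[[3,0,0],0,1],[[3,0,0],0,1]]'
```

```text
time_s: 12.25
ee_pos: [0.5625, 0.1012, 0.0991]
eef_rot: [0.516, 1.564, -0.964]
force: [-13.7, -1.1, 25.4]
grip_width: 0.0002
```

Firm stop reached (25 N). I hold it, topping up slightly each call.

```bash
for i in 1; do python3 -m handwheel '[[[2,0,0],0,1],[[2,0,0],0,1],[[2,0,0],0,1],[[2,0,0],0,1],[[2,0,0],0,1]]'; done
python3 -m handwheel '[[[2,0,0],0,1],[[2,0,0],0,1],[[2,0,0],0,1],[[2,0,0],0,1],[[2,0,0],0,1]]'
python3 -m handwheel '[[[2,0,0],0,1],[[2,0,0],0,1],[[2,0,0],0,1],[[2,0,0],0,1],[[2,0,0],0,1]]'
python3 - <<'E'
from h import *; from station import *
p,d=camera("side"); q,e=camera("wrist"); cv2.imwrite("pics/press.png",np.hstack([cv2.resize(p[150:270,210:360],(500,400),interpolation=cv2.INTER_CUBIC),cv2.resize(q[:300],(300,400))])); print(get_obs()["force"])
E
python3 -m handwheel '[[[2,0,0],0,1],[[2,0,0],0,1],[[2,0,0],0,1],[[2,0,0],0,1],[[2,0,0],0,1]]'
```

```text
time_s: 12.75
ee_pos: [0.5625, 0.1012, 0.0991]
eef_rot: [0.587, 1.563, -0.893]
force: [-13.7, -1.4, 25.1]
grip_width: 0.001
time_s: 13.25
ee_pos: [0.5625, 0.1012, 0.0991]
eef_rot: [0.646, 1.563, -0.834]
force: [-13.6, -1.5, 22.7]
grip_width: 0.0003
time_s: 13.75
ee_pos: [0.5625, 0.1012, 0.0991]
eef_rot: [0.699, 1.563, -0.781]
force: [-14.4, -2.2, 24.1]
grip_width: -0.0
[-13.31089804  -2.15446312  24.55351107]
time_s: 14.35
ee_pos: [0.5625, 0.1012, 0.0991]
eef_rot: [0.75, 1.562, -0.73]
force: [-13.7, -1.6, 23.4]
grip_width: 0.0004
```

View pics/press.png

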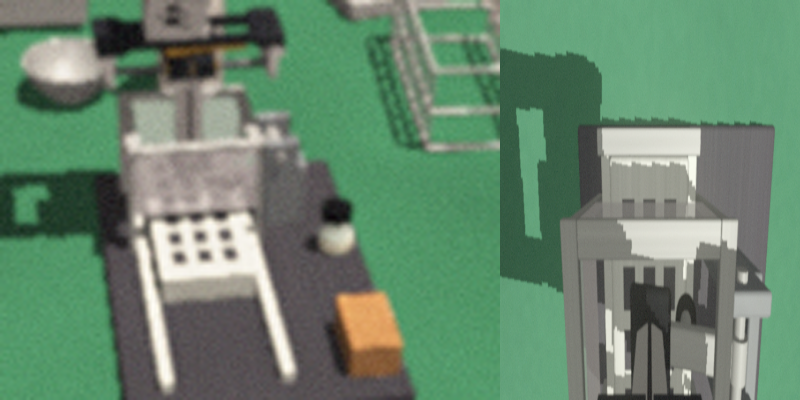

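The left crop shows the closed fingers coming down through the window opening, clear of the frame. In the right crop the fingers are on the paddle and the lever is tipped down. It was held for over 2 s, so I withdraw straight up.

```bash
python3 -m handwheel '[[[-5,0,0],0,1],[[-12,0,0],0,1],[[-22,0,0],0,1],[[-32,0,0],0,1],[[-45,0,0],0,1]]'
python3 -m handwheel '[[[-35,0,0],0,1],[[-70,0,0],0,1],[[-105,0,0],0,1],[[-140,0,0],0,1],[[-155,0,0],0,1]]'
python3 -m handwheel '[[[0,0,20],0,1],[[0,0,42],0,1],[[0,0,42],0,1],[[0,0,42],0,1],[[0,0,42],0,1]]'
python3 - <<'E'
from h import *; from station import *
i=camera_info("wrist"); p,d=camera("wrist"); cv2.imwrite("pics/w4.png",p); K=[i["fx"],i["fy"],i["cx"],i["cy"]]
C=cloud(p,d,i["extrinsics"],K); C0=cloud(*load("w3.npz"))
print("paddle z now/before",np.median(C[135:165,260:285,2]),np.median(C0[135:165,260:285,2]),get_obs()["force"])
E
```

```text
time_s: 14.85
ee_pos: [0.5621, 0.1014, 0.1446]
eef_rot: [0.712, 1.562, -0.768]
force: [0.5, 0.5, 0.2]
grip_width: 0.0002
time_s: 15.35
ee_pos: [0.5615, 0.1025, 0.3039]
eef_rot: [1.029, 1.559, -0.45]
force: [0.2, 0.2, -0.0]
grip_width: 0.0003
time_s: 15.85
ee_pos: [0.5653, 0.0613, 0.3043]
eef_rot: [1.041, 1.559, -0.439]
force: [0.2, -0.2, 0.3]
grip_width: 0.0007
paddle z now/before 0.10478596809518809 0.10480781418509924 [ 0.67420347 -0.36299832  0.56115598]
```

View pics/w4.png

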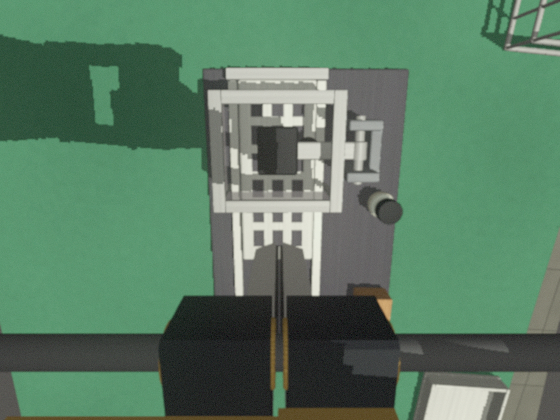

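The paddle is back up at the same depth reading as before the press (104.8 mm). The cassette is still against the stop, and the ink jar and tag box have not moved.

```bash
python3 -c "from station import *; print(hand_in())"
```

```text
the job is handed in; nothing more can be done
None
```

I pushed the cassette about 41 mm along the channel until it stopped firmly against the end stop. Then I pressed the paddle through the guard window, held it down for about 2.1 s, withdrew straight up and handed the job in at about 16 s.

**Last checks:**
- **Cassette:** it would not move further under 25 N of push. Tail to stop measured 220.1 mm, against 220 mm nominal. The last picture still shows it at the stop.
- **Lever down:** the firm stop came at about 25 N, with the fingertips roughly 19.7 mm below the resting paddle face. I did not measure the lever angle directly.
- **Lever back up:** the paddle's depth reading is the same as before the press (104.8 mm).
- **Guard:** no sign of contact. The fingers stayed well inside the window and the force was about zero on the way in and out.
- **Bystanders:** the ink jar and tag box look unmoved. I did not measure the spray bottle, bowl or swab jar again, but the arm never came close to them.
- **Disagreement:** the camera put the paddle at rest at 105 mm, against about 109 mm expected from the description. I went by the force instead, which needed about 4 mm more travel than planned. The tool also tilted about 0.01 rad from the contact pushes, which did no harm.

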